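Let the big bench winder run back

TASK

Two ratchet winders stand on the electronics bench. On the one with the big, fat drum, lift the pawl by its upright tab well clear of the toothed wheel and keep it up while the spring turns the drum all the way back to its stop; then drop the pawl fully back between the teeth and let go. Leave the pawl of the winder with the thin drum down in its teeth.

Things in the scene. Friction and masses are not known exactly. Their poses are not given: they have to be found in the camera images.
- pawl_tab (a point): Grip point of the big winder's pawl tab: upright dark steel plate, 12 mm thick (y), 24 wide (x), at the bar's free end nearer the robot. 20 mm below its rounded top, 33 above the bar, 189 over the bench; free 25 mm below and at both sides. Frame turns with the pawl; when down: z up, x level towards the hinge, y along hinge and drum axis, drum at -y. Hinge axis at x +110, z -42 mm.
- pawl (a joint): Angle (rad) of that pawl, a dark steel bar 12 mm thick hinged on a post at its far end and lying over the top of the toothed wheel. 0 = fully down between the teeth; grows as the tab end lifts, to a stop at 0.8. The nose clears the tooth tips at about 0.1. Free hinge, 150 g: it falls by its own weight when let go; lifting takes under 5 N.
- drum (a joint): Turn (rad) of the big drum (80 mm across, flanges 100) with its steel 12-tooth wheel (110 mm across, at +y) and crank. 0 = run back to the stop: crank level, away from the robot, on its post. Larger = wound up; starts at 1.5 to 2.6, held by the pawl. With the pawl clear a spring turns it back unaided in 2 to 6 s; at 0 a gap between teeth lies under the pawl.
- small_pawl (a joint): Angle (rad) of the other winder's pawl, 0 = down between the teeth, where it must stay. That winder has the same frame, toothed wheel, pawl, tab and crank but a thin drum (28 mm across, flanges 48); it stands beside the big one, on either side.

How it is judged:
By the outcome, as a careful person would: the job done as asked, in the order asked, and still so for the second after the job is handed in, with the robot touching nothing.
It also fails if it takes over 42 s, if anything falls off the work surface, if the arm or the gripper's body presses on something with over 40 N, if the wrist force passes 120 N, or if a joint passes its speed limit or range.

ROBOT

A 6-joint arm with a two-finger parallel gripper is mounted at the origin on the work surface. World frame = base frame: x ahead of the robot, y to its left, z up, the work surface at z = 0. Lengths are in m, angles in rad, forces in N, time in s.
With the tool pointing down it reaches from about 0.35 to 1 m from the base axis. Payload 7.1 kg.
Tool frame: the origin (TCP) lies between the finger pads; the fingertips stand 22 mm ahead of it and the grasp point (between the pads) lies 3 mm ahead of it; x points along the fingers, y is the direction in which the jaws open and shut, and the axes are right-handed (so a half turn about x gives the same grasp; the last joint's range is limited). The gripper opens to 85 mm and grips with 20 to 120 N. Pads are 22 mm wide; open, the fingers measure 114 mm over their backs; the gripper's body (76 mm by 85 mm) begins 54 mm behind the grasp point. The pads swing forward as they close: fully open they stand 13 mm farther back than shut.
Start: joints at [1.296, 0.423, 1.63, -0, 1.089, -0.019], TCP at [0.158, 0.605, 0.253] pointing down, gripper open.
Joint ranges: [-3, 3], [-0.9, 2.11], [0.09, 2.58], [-1.31, 4.45], [0.11, 2.69], [-2.54, 2.54]. Speed limits (rad/s): [2.39, 2.39, 3.01, 3.14, 3.14, 3.14].

INTERFACE

Orientations are given as a rotation vector (axis times angle).
In Python, from rig import manip gives the robot as it stands. The module is installed in compiled form; this text tells all that it offers. Calls block until the motion is done:
- manip.move_to(position, orientation): joint-space move of the TCP to a pose.
- manip.servo_line(position, orientation=None, rate=0.15): straight line of the TCP; orientation=None keeps the orientation; rate is the mean speed in m/s.
- manip.set_joints(angles): joint-space move.
- manip.command_gripper(opening, f_grip=None): finger opening in m; f_grip is the grip in N (None keeps the last); returns when the fingers have stopped.
- manip.hold(seconds).
- manip.solve_ik(position, orientation): joint angles nearest the present ones, or None.
- manip.camera(name): name is "scene" or "top" or "wrist"; returns a dict with "image" (420x560x3 uint8, red, green, blue), "fx", "fy", "cx", "cy" (pixels), "k1" (the pictures are not rectified: a ray, as slopes to the right and down, at radius r is drawn at 1 + k1 r^2 times it, then the intrinsics apply), "cam_to_world" (4x4, takes a point from camera to world coordinates); the wrist camera has in their place "mount" (4x4, takes a point from camera to tool coordinates, whose origin is the TCP and whose axes are the tool frame's). Camera axes: x right, y down, z forward; pixel columns grow to the right and rows downward; lengths in m; the calibration is good to about 2 mm. A picture is of the moment at which its call begins: read the wrist's pose just before it. There is no depth.
A pose or a line that the arm cannot do raises manip.IKError and nothing moves.
- manip.sign_off(): hands the job in, once; it reports no verdict.
Readings, each from a call of its own:
- manip.get_time(): time.
- manip.get_joint_positions(): joint angles.
- manip.get_joint_vel(): joint speeds.
- manip.get_tau(): joint torques, N m.
- manip.get_position(): TCP position.
- manip.get_ee_rot(): TCP orientation.
- manip.get_contact_force(): force on the tool from outside, world axes, zero at the start.
- manip.get_torque(): the same for the moment, N m.
- manip.get_width(): finger opening in m.
Only numpy, scipy, OpenCV 4.12 (cv2) and the standard library are available. Lean on these libraries where they do the work, as an engineer would, in place of code of your own. Each camera call takes 0.05 s, during which the arm holds its last target.

## Working session

There is one attempt and no reset: what is moved stays moved. The work goes in short steps, each a Python script; the robot and the scene stay as the last script left them, time stands still between calls to the robot, and variables do not carry over. Pictures are saved under pics/ and viewed, and the job is handed in when it is done.

```bash
mkdir -p pics; python3 - <<'E'
from rig import manip
import cv2,numpy as np
for n in ["scene","top","wrist"]:
    c=manip.camera(n); cv2.imwrite(f"pics/a_{n}.png",c["image"][:,:,::-1])
    print(n,{k:np.round(v,4).tolist() for k,v in c.items() if k!="image"})
print(manip.get_time(),manip.get_position(),manip.get_ee_rot(),manip.get_width())
E
```

```text
scene {'fx': 482.0973, 'fy': 482.0973, 'cx': 278.6205, 'cy': 209.4068, 'k1': -0.0539, 'cam_to_world': [[-0.459, 0.7651, -0.4516, 0.9655], [0.8884, 0.3955, -0.2329, 0.2371], [0.0004, -0.5081, -0.8613, 0.8632], [0.0, 0.0, 0.0, 1.0]]}
top {'fx': 467.367, 'fy': 467.367, 'cx': 280.4974, 'cy': 208.7226, 'k1': 0.0541, 'cam_to_world': [[0.0019, -0.9861, 0.1662, 0.4573], [-0.9991, 0.0053, 0.0431, 0.0091], [-0.0434, -0.1661, -0.9851, 1.0023], [0.0, 0.0, 0.0, 1.0]]}
wrist {'fx': 293.5061, 'fy': 293.5061, 'cx': 281.0067, 'cy': 204.5631, 'k1': -0.0501, 'mount': [[-0.0024, -0.3218, 0.9468, -0.1203], [1.0, -0.0012, 0.0021, 0.0004], [0.0004, 0.9468, 0.3218, -0.0827], [0.0, 0.0, 0.0, 1.0]]}
0.15 [0.15802268 0.60430246 0.25271698] [ 0.19987932  1.56162669 -0.20172753] 0.08523386275021669
```

View pics/a_scene.png

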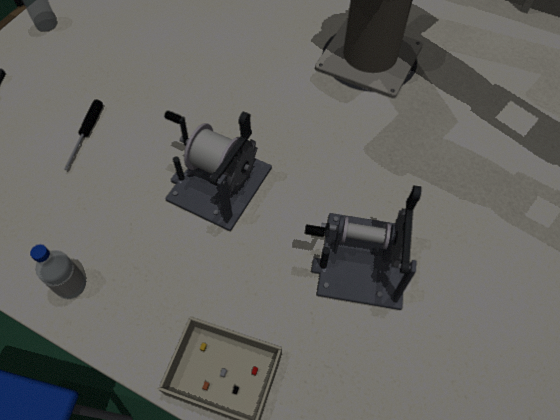

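View pics/a_top.png

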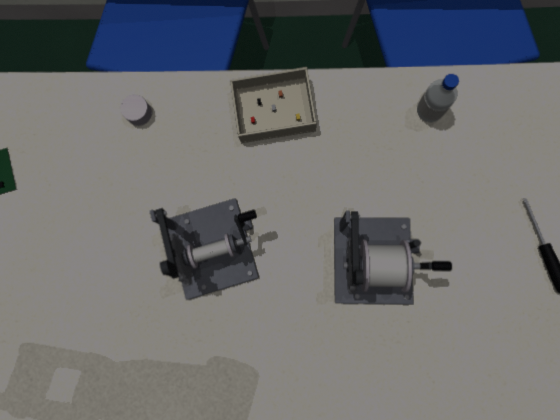

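View pics/a_wrist.png

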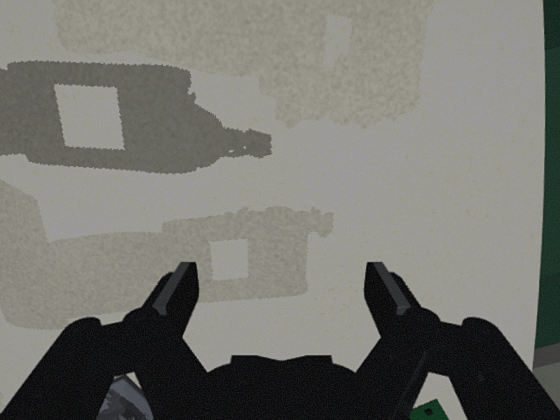

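The big-drum winder is at about (375,260) in the top view and (215,160) in the scene view. The thin-drum one is at (215,250) in the top view. I'll enlarge both views.

```bash
python3 - <<'E'
import cv2,numpy as np
a=cv2.imread("pics/a_scene.png")[95:235,150:290]; b=cv2.imread("pics/a_top.png")[200:310,320:460]
f=lambda i,s:np.clip(cv2.resize(i,None,fx=s,fy=s,interpolation=cv2.INTER_CUBIC).astype(float)*2.0,0,255)
cv2.imwrite("pics/b_s.png",f(a,4)); cv2.imwrite("pics/b_t.png",f(b,5))
E
```

```text
[ WARN:0@0.069] global loadsave.cpp:1063 imwrite_ Unsupported depth image for selected encoder is fallbacked to CV_8U.
```

View pics/b_s.png

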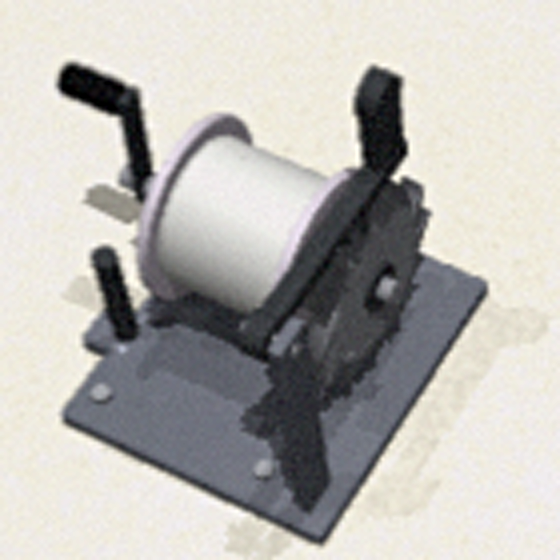

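View pics/b_t.png

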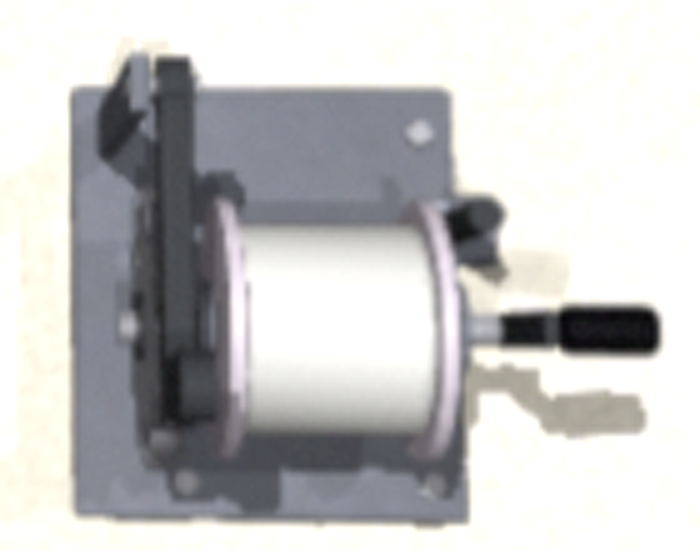

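The tab is the upright plate whose top is near (245,114) in the scene view and (359,278) in the top view. I'll triangulate it and get the yaw from the base plate and bar edges.

```bash
cat > h.py <<'E'
import numpy as np
from scipy.optimize import brentq
import cv2
def ray(c,uv,T=None):
    T=np.array(c["cam_to_world"]) if T is None else T
    d=np.array([(uv[0]-c["cx"])/c["fx"],(uv[1]-c["cy"])/c["fy"]]); rd=np.hypot(*d)
    r=brentq(lambda r:r*(1+c["k1"]*r*r)-rd,0,2*rd+1e-6) if rd>1e-9 else 0
    s=d*(r/rd if rd>1e-9 else 1)
    v=T[:3,:3]@np.array([s[0],s[1],1]); return T[:3,3],v/np.linalg.norm(v)
def onz(c,uv,z,T=None):
    o,v=ray(c,uv,T); return o+v*(z-o[2])/v[2]
def tri(r1,r2):
    (o1,v1),(o2,v2)=r1,r2
    A=np.stack([v1,-v2],1); t=np.linalg.lstsq(A,o2-o1,rcond=None)[0]
    p,q=o1+t[0]*v1,o2+t[1]*v2; return (p+q)/2,np.linalg.norm(p-q)
def proj(c,P,T=None):
    T=np.array(c["cam_to_world"]) if T is None else T
    p=np.linalg.inv(T)@np.append(P,1); s=p[:2]/p[2]; k=1+c["k1"]*(s@s)
    return np.array([c["cx"]+c["fx"]*s[0]*k,c["cy"]+c["fy"]*s[1]*k])
def save(img,f): cv2.imwrite(f,img[:,:,::-1])
E
python3 - <<'E'
from rig import manip
from h import *
s=manip.camera("scene");t=manip.camera("top")
tc=lambda x,y:(320+(x+.5)/5-.5,200+(y+.5)/5-.5); sc=lambda x,y:(150+(x+.5)/4-.5,95+(y+.5)/4-.5)
print("tabtop",tri(ray(t,tc(197,388)),ray(s,sc(380,72))))
print("tab z.204",onz(t,tc(197,388),.207),onz(s,sc(380,72),.209))
for n,f,c,L in (("top",tc,t,[(72,88),(450,88),(470,522),(72,517)]),("scene",sc,s,[(487,280),(322,538),(65,412)])):
    P=[onz(c,f(*p),.012)for p in L]; print(n,np.round(P,4).tolist())
    for a,b in zip(P,P[1:]): print(np.degrees(np.arctan2(b[1]-a[1],b[0]-a[0])),np.linalg.norm(b-a))
# bar edges in top view: right edge top at z~.155
P=[onz(t,tc(*p),.155) for p in[(158,60),(160,400),(192,90),(194,340)]]
print(np.round(P,4).tolist())
for a,b in((0,1),(2,3)):
    d=P[b]-P[a];print(np.degrees(np.arctan2(d[1],d[0])))
E
```

```text
tabtop (array([ 0.47426846, -0.08583644,  0.21203951]), np.float64(0.0021445957579514993))
tab z.204 [ 0.47484312 -0.08742365  0.207     ] [ 0.47160853 -0.08631655  0.209     ]
top [[0.6054, -0.0617, 0.012], [0.6048, -0.2202, 0.012], [0.4256, -0.2199, 0.012], [0.4264, -0.0584, 0.012]]
-90.24019385912538 0.15849023045193372
179.89996700344904 0.17912291425465077
89.72284274653224 0.16146080616377356
scene [[0.4262, -0.0588, 0.012], [0.6046, -0.0583, 0.012], [0.6019, -0.2151, 0.012]]
0.16593071822339484 0.17835484035230106
-90.98047103297388 0.15681225741089494
[[0.5942, -0.0828, 0.155], [0.4717, -0.0806, 0.155], [0.5831, -0.0949, 0.155], [0.4929, -0.0932, 0.155]]
178.93773189461757
178.9202092136643
```

Both views agree. The tab is at about (0.473, -0.087), and the winder's x axis lies along world +x to within 1°. Next I'll check IK along the arc and go to a pose above the tab for a wrist look.

```bash
python3 - <<'E'
from rig import manip
from h import *
G=np.array([.473,-.087,.189]); H=G+[.11,0,-.042]
for th in (0,.1,.2,.3,.4,.5):
    R=np.array([[np.cos(th),0,np.sin(th)],[0,1,0],[-np.sin(th),0,np.cos(th)]])
    g=H+R@(G-H); tcp=g-.003*(R@[0,0,-1.]); q=manip.solve_ik(tcp,[0,np.pi/2+th,0]); print(th,np.round(tcp,3),None if q is None else np.round(q,2))
manip.command_gripper(.06)
manip.move_to([.473,-.087,.192+.09],[0,np.pi/2,0])
T=np.eye(4);T[:3,3]=manip.get_position();rv=manip.get_ee_rot();T[:3,:3]=cv2.Rodrigues(np.array(rv))[0]
c=manip.camera("wrist");np.savez("w1.npz",T=T@c["mount"],im=c["image"]);save(np.clip(c["image"].astype(float)*1.8,0,255).astype(np.uint8),"pics/w1.png")
print(manip.get_time(),T[:3,3],rv,manip.get_width(),manip.get_contact_force())
for P in (G+[0,0,.02],G): print(proj(c,P,T@c["mount"]))
E
```

```text
0 [ 0.473 -0.087  0.192] [-0.21  0.3   1.99 -0.    0.85 -1.78]
0.1 [ 0.478 -0.087  0.203] [-0.19  0.33  1.92 -0.02  0.99 -1.75]
0.2 [ 0.484 -0.087  0.213] [-0.18  0.37  1.84 -0.04  1.13 -1.73]
0.3 [ 0.491 -0.087  0.222] [-0.17  0.41  1.76 -0.05  1.26 -1.72]
0.4 [ 0.499 -0.087  0.231] [-0.16  0.46  1.69 -0.06  1.39 -1.71]
0.5 [ 0.508 -0.087  0.239] [-0.15  0.51  1.61 -0.07  1.52 -1.7 ]
3.3583 [ 0.47318874 -0.08649417  0.2819748 ] [-4.94492721e-04  1.57073845e+00  6.64141791e-04] 0.06040413870711138 [-0.32682572 -0.74449263  0.01969439]
[279.26212895 226.6127689 ]
[279.34313787 216.50598222]
```

View pics/w1.png

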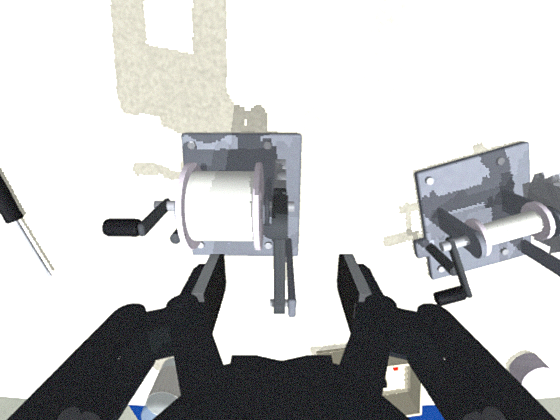

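The wrist view shows the tab at about (280,200), centred between the open fingers, with the bar running down to the hinge at (280,305). It matches the predicted column of 279. I'll measure its edges.

```bash
python3 - <<'E'
from h import *
d=np.load("w1.npz");im=d["im"]
g=im.sum(2)
for r in range(180,232,4): print(r,g[r,262:302].tolist())
cv2.imwrite("pics/w1c.png",np.clip(cv2.resize(im[165:325,230:330,::-1],None,fx=3.6,fy=3.6,interpolation=cv2.INTER_CUBIC).astype(float)*2.5,0,255).astype(np.uint8))
E
```

```text
180 [200, 196, 164, 160, 143, 137, 130, 135, 144, 136, 149, 160, 165, 150, 170, 173, 165, 171, 188, 190, 178, 193, 183, 205, 259, 287, 287, 290, 289, 293, 280, 291, 290, 282, 298, 284, 275, 269, 344, 450]
184 [203, 199, 163, 141, 145, 132, 138, 134, 142, 135, 155, 165, 171, 174, 174, 170, 172, 167, 167, 165, 168, 176, 158, 187, 251, 288, 282, 285, 291, 288, 294, 297, 283, 284, 289, 284, 271, 258, 336, 433]
188 [213, 193, 161, 144, 143, 135, 137, 144, 131, 138, 162, 138, 117, 100, 95, 96, 90, 103, 99, 112, 81, 100, 100, 144, 233, 294, 294, 283, 284, 287, 287, 279, 289, 285, 290, 291, 273, 255, 403, 501]
192 [202, 204, 161, 142, 129, 138, 130, 140, 130, 145, 143, 131, 111, 115, 115, 97, 95, 98, 86, 88, 144, 162, 160, 144, 178, 245, 285, 282, 288, 279, 293, 278, 283, 278, 286, 285, 268, 256, 383, 478]
196 [201, 176, 132, 144, 153, 137, 129, 132, 130, 119, 124, 83, 81, 83, 80, 89, 71, 77, 91, 98, 81, 97, 95, 85, 82, 137, 235, 285, 290, 284, 287, 283, 273, 280, 281, 284, 273, 276, 413, 493]
200 [203, 179, 127, 149, 160, 160, 139, 121, 122, 137, 113, 92, 58, 80, 88, 82, 79, 82, 109, 67, 72
[... 788 characters left out ...]
 127, 139, 186, 269, 297, 270, 279, 279, 278, 282, 279, 274, 275, 259, 341, 476, 534]
220 [228, 250, 230, 156, 171, 172, 145, 236, 288, 226, 143, 154, 158, 158, 156, 162, 162, 154, 158, 163, 148, 154, 156, 156, 154, 196, 273, 313, 313, 303, 294, 306, 308, 308, 308, 290, 279, 387, 491, 506]
224 [203, 181, 145, 139, 150, 156, 150, 160, 180, 176, 165, 169, 173, 168, 174, 169, 169, 179, 172, 176, 176, 170, 182, 168, 170, 203, 274, 309, 288, 310, 294, 305, 299, 305, 302, 291, 267, 387, 514, 523]
228 [207, 178, 179, 166, 166, 165, 171, 172, 174, 171, 172, 170, 188, 178, 176, 179, 187, 194, 184, 170, 183, 190, 187, 185, 182, 208, 269, 293, 291, 299, 302, 293, 298, 301, 296, 282, 284, 416, 494, 527]
```

View pics/w1c.png

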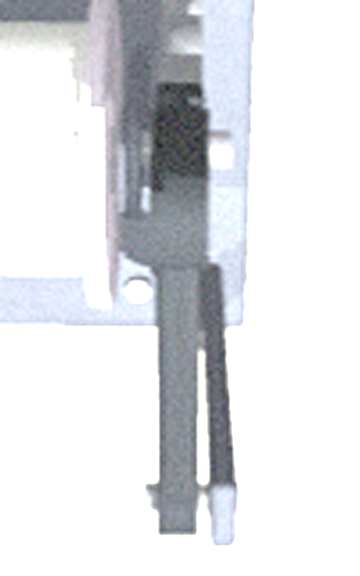

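The tab column is 279.8 against 279.3 predicted, so it is within 1 mm. Next: descend, grip gently, check, then lift along the hinge arc.

```bash
cat >> h.py <<'E'
G=np.array([.4743,-.0867,.189]); H=G+[.11,0,-.042]
def pose(th,back=0.):
    R=np.array([[np.cos(th),0,np.sin(th)],[0,1,0],[-np.sin(th),0,np.cos(th)]])
    g=H+R@(G-H); return g-(.003+back)*(R@[0,0,-1.]),[0,np.pi/2+th,0]
def look(manip,tag):
    s=manip.camera("scene")["image"];t=manip.camera("top")["image"]
    f=lambda i:np.clip(cv2.resize(i,(400,400),interpolation=cv2.INTER_CUBIC).astype(float)*2,0,255).astype(np.uint8)
    save(np.hstack([f(s[75:235,140:300]),f(t[190:320,320:450])]),f"pics/{tag}.png")
E
python3 - <<'E'
from rig import manip
from h import *
manip.servo_line(*pose(0),rate=.12)
print(manip.get_position(),manip.get_contact_force())
manip.command_gripper(0.0,30)
print(manip.get_time(),manip.get_width(),manip.get_contact_force(),manip.get_torque())
look(manip,"c1")
E
```

```text
[ 0.47476592 -0.08676943  0.19248872] [-0.42365008 -1.05055717 -1.22102208]
4.75 0.011684050354792388 [-1.27653926 -6.06290526  2.73477321] [-0.7661111   0.22487576 -0.26483858]
```

View pics/c1.png

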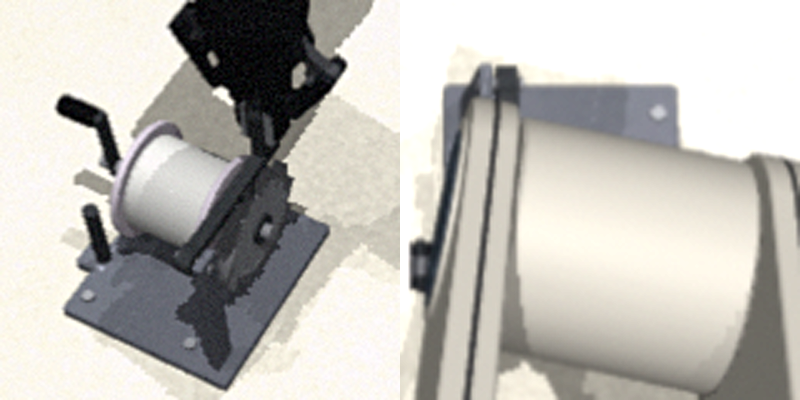

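The width of 11.7 mm matches the 12 mm tab, so it is gripped. The scene view shows the fingers on the tab at about (258,130) in the picture. The arm hides the top view. Now I'll lift to 0.4 rad.

```bash
python3 - <<'E'
from rig import manip
from h import *
for th in (.07,.14,.21,.28,.34,.4):
    manip.servo_line(*pose(th),rate=.06)
    print(th,round(manip.get_time(),2),round(manip.get_width(),4),np.round(manip.get_contact_force(),1))
look(manip,"d1")
manip.hold(2.0); look(manip,"d2"); print(manip.get_time())
E
```

```text
0.07 5.14 0.0115 [-2.3 -7.2  2.9]
0.14 5.43 0.0114 [-2.3 -6.7  2.8]
0.21 5.72 0.0116 [-3.5 -6.4  3.4]
0.28 6.02 0.0111 [-2.4 -6.5  3.8]
0.34 6.28 0.0115 [-2.8 -6.   4.5]
0.4 6.55 0.0115 [-3.  -6.3  4.8]
8.75
```

View pics/d1.png

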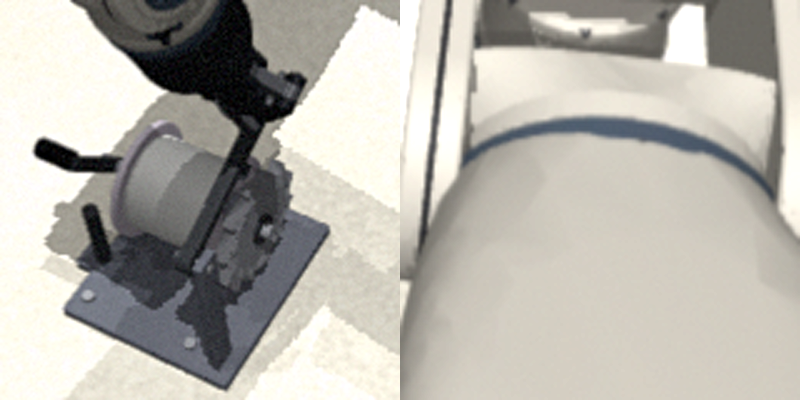

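View pics/d2.png

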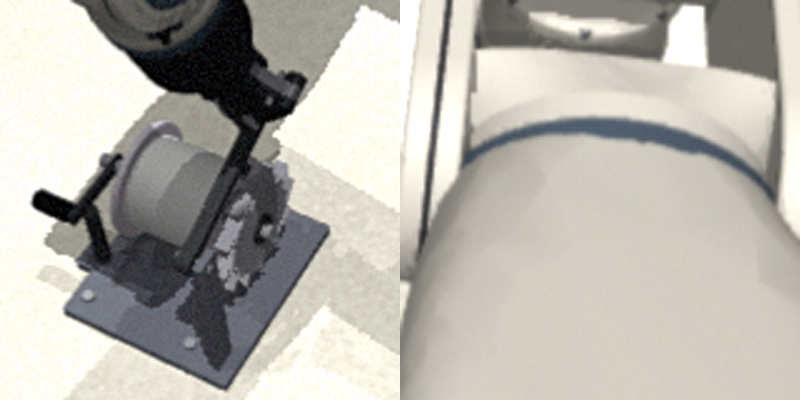

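The pawl is up. The crank handle has swung from (60,150) to (50,205) and is close to the post at (92,210). I'll wait longer and check that it has stopped.

```bash
python3 - <<'E'
from rig import manip
from h import *
manip.hold(3.0); look(manip,"d3"); a=manip.camera("scene")["image"][75:235,140:300].astype(float)
manip.hold(1.0); b=manip.camera("scene")["image"][75:235,140:300].astype(float)
d2=cv2.imread("pics/d2.png");d3=cv2.imread("pics/d3.png")
D=cv2.GaussianBlur(np.abs(a-b).mean(2),(0,0),1.5);print(manip.get_time(),"max still diff",D.max(),np.abs(d2[:,:400].astype(float)-d3[:,:400]).mean(2).max())
E
```

```text
12.95 max still diff 4.762710272722298 29.333333333333332
```

View pics/d3.png

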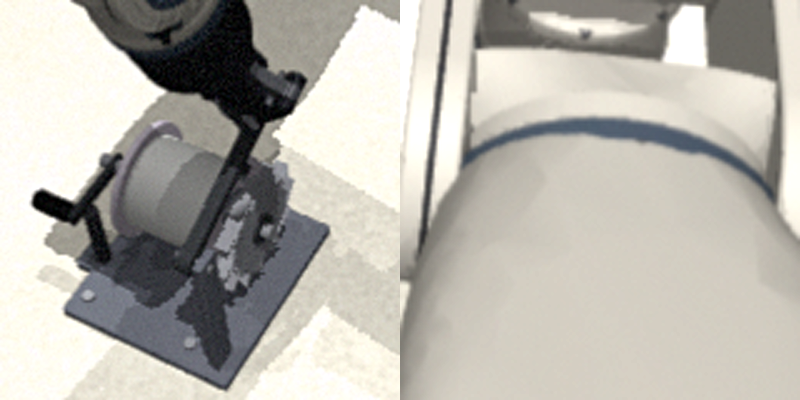

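The crank rests on its post and the frames 1 s apart match apart from noise, so the drum is at its stop. Now I'll lower the pawl, release and retreat.

```bash
python3 - <<'E'
from rig import manip
from h import *
for th in (.32,.24,.16,.08,.03,0):
    manip.servo_line(*pose(th),rate=.06)
    print(th,round(manip.get_time(),2),np.round(manip.get_contact_force(),1))
manip.hold(.2);print(np.round(manip.get_position(),4),np.round(manip.get_contact_force(),1)); look(manip,"e1")
manip.command_gripper(.05);manip.hold(.2);print(manip.get_time(),manip.get_width(),np.round(manip.get_contact_force(),1))
manip.servo_line(*pose(0,.10),rate=.12)
p,o=pose(0,.10)
c=manip.camera("wrist");save(np.clip(c["image"].astype(float)*1.8,0,255).astype(np.uint8),"pics/e2.png")
print(manip.get_time())
E
```

```text
0.32 13.26 [ 0.6 -6.1 -0.6]
0.24 13.57 [-0.2 -5.9 -2.5]
0.16 13.88 [ 0.7 -6.4 -1.5]
0.08 14.18 [ 1.4 -7.4 -2.9]
0.03 14.43 [-1.  -5.7 -1.2]
0 14.68 [-1.1 -6.7  3.2]
[ 0.4744 -0.0877  0.1925] [-1.6 -7.1  2.6]
15.6333 0.04972272363381876 [-0.4 -0.1 -0.4]
16.6667
```

View pics/e1.png

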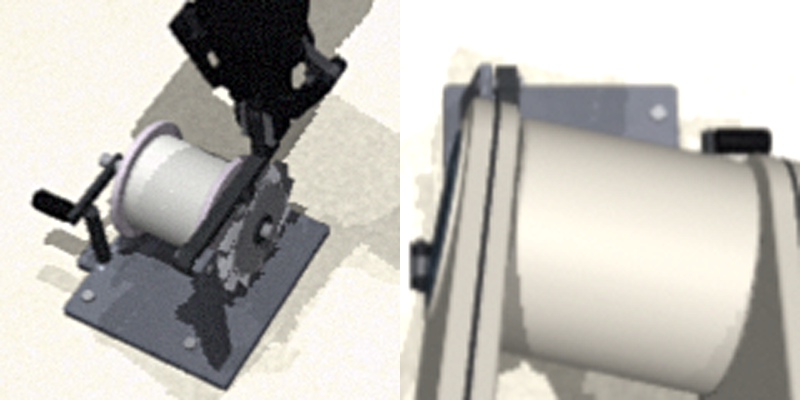

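View pics/e2.png

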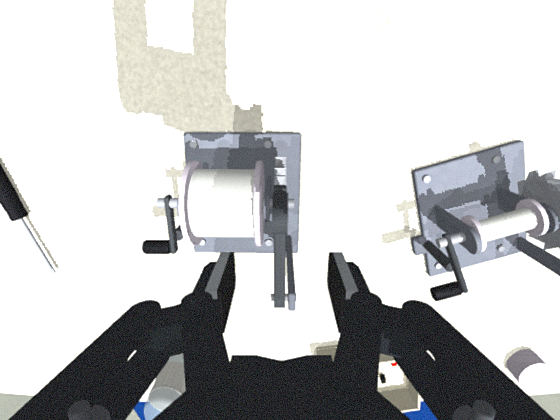

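The pawl is back down, the crank is on its post at (160,247), and the fingers are clear. I'll move the arm aside and compare the tab position with the initial images.

```bash
python3 - <<'E'
from rig import manip
from h import *
manip.servo_line([.4743,-.0867,.36],rate=.15)
manip.set_joints([1.296,0.423,1.63,0,1.089,-0.019])
look(manip,"f1")
for n,boxes in (("scene",{"tab":(108,140,236,256),"smallpawl":(180,305,395,425)}),("top",{"bar+tab":(208,290,345,366),"smallpawl":(200,285,145,185)})):
    a=cv2.imread(f"pics/a_{n}.png").astype(np.float32).mean(2);b=manip.camera(n)["image"].astype(np.float32).mean(2)
    for k,(r0,r1,c0,c1) in boxes.items():
        print(n,k,cv2.phaseCorrelate(a[r0:r1,c0:c1].copy(),b[r0:r1,c0:c1].copy()),np.abs(cv2.blur(a-b,(3,3)))[r0:r1,c0:c1].max())
print(manip.get_time(),manip.get_contact_force())
E
```

```text
scene tab ((-0.1054943185414654, -0.02944395200682237), 0.9473333526402712) 18.481482
scene smallpawl ((-0.42912016853486, 0.8806817157891516), 0.904259032313029) 43.77778
top bar+tab ((0.0090857874933441, -0.11592537811699799), 0.9465653368720301) 54.703705
top smallpawl ((0.37996958515054047, 0.30963467744381035), 0.7948532493909201) 84.77778
20.175 [ 1.0512966  -0.51487353  0.42984564]
```

View pics/f1.png

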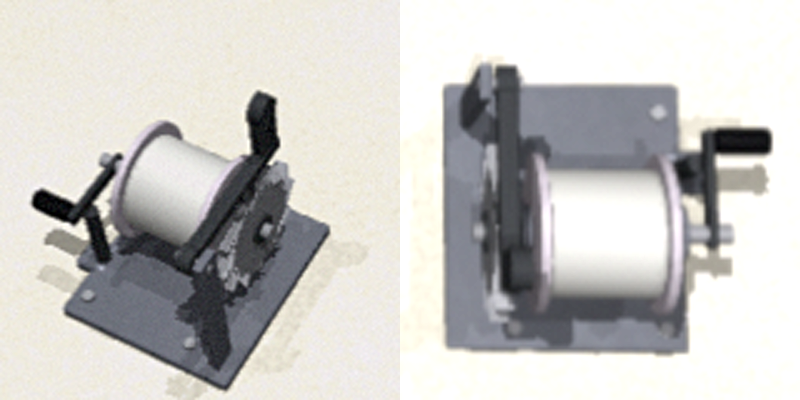

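The big pawl is back at its original position (0.1 px shift). The small winder region differs a little, so I'll check whether that is a shadow or a real move.

```bash
python3 - <<'E'
from rig import manip
from h import *
f=lambda i:np.clip(cv2.resize(i,(390,290),interpolation=cv2.INTER_CUBIC).astype(float)*2,0,255).astype(np.uint8)
R=[]
for n,(r0,r1,c0,c1) in (("scene",(175,315,260,448)),("top",(190,305,130,285))):
    R.append(np.hstack([f(cv2.imread(f"pics/a_{n}.png")[r0:r1,c0:c1,::-1]),f(manip.camera(n)["image"][r0:r1,c0:c1])]))
save(np.vstack(R),"pics/g.png")
E
```

```text
(no output)
```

View pics/g.png

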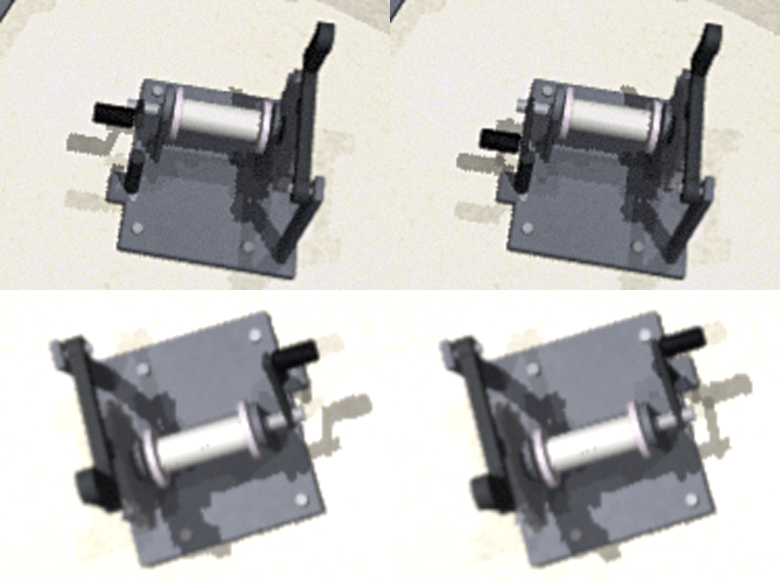

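The thin winder's crank handle has moved slightly, from (113,113) to (500,140) in the scene halves (about 0.3 rad, less than one tooth). That looks like settling onto the pawl before t=3.4 s. I'll verify its pawl angle and the timing numerically.

```bash
python3 - <<'E'
from rig import manip
from h import *
s=manip.camera("scene");t=manip.camera("top")
save(s["image"],"pics/n_scene.png");save(t["image"],"pics/n_top.png")
R=[]
f=lambda i:np.clip(cv2.resize(i,None,fx=6,fy=6,interpolation=cv2.INTER_CUBIC).astype(float)*2.2,0,255).astype(np.uint8)
for n,(r0,r1,c0,c1) in (("scene",(182,232,385,445)),("top",(245,295,150,210))):
    R.append(np.hstack([f(cv2.imread(f"pics/{p}_{n}.png")[r0:r1,c0:c1]) for p in "an"]))
cv2.imwrite("pics/g2.png",np.vstack(R)[:600])
w=np.load("w1.npz")["im"][130:320,390:560,::-1]; e=cv2.imread("pics/e2.png")[130:320,390:560]
cv2.imwrite("pics/g3.png",np.hstack([cv2.resize(np.clip(w.astype(float)*1.8,0,255).astype(np.uint8),(390,436)),cv2.resize(e,(390,436))]))
E
```

```text
(no output)
```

View pics/g2.png

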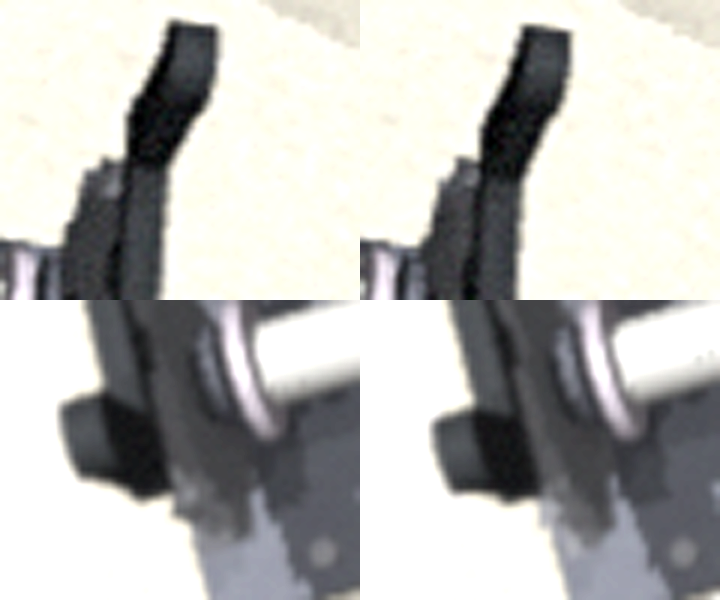

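View pics/g3.png

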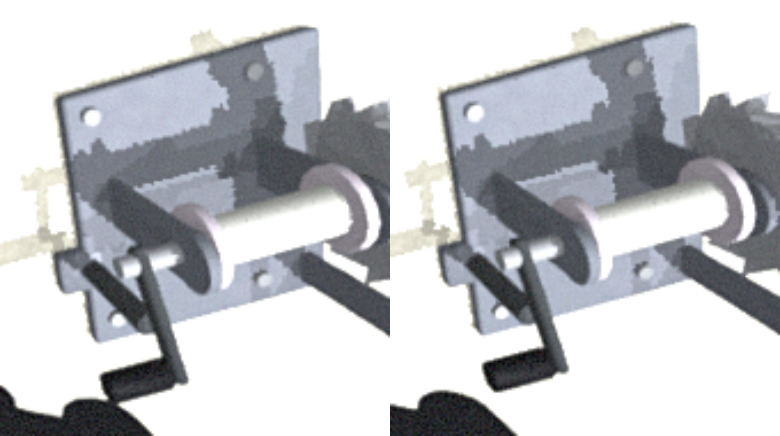

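```bash
python3 - <<'E'
from rig import manip
from h import *
s=manip.camera("scene");t=manip.camera("top")
S=lambda x,y:(385+(x+.5)/6-.5,182+(y+.5)/6-.5); P=lambda x,y:(150+(x+.5)/6-.5,245+(y+.5)/6-.5)
print("before",tri(ray(s,S(195,24)),ray(t,P(88,140))))
print("now   ",tri(ray(s,S(187,30)),ray(t,P(97,152))))
# big one now, for reference at pawl 0
print(manip.get_time())
E
```

```text
before (array([0.48925786, 0.23879829, 0.22213859]), np.float64(0.002778637032394958))
now    (array([0.48634434, 0.23789662, 0.21467103]), np.float64(0.0019893149809107257))
20.475
```

```bash
python3 - <<'E'
from rig import manip
manip.sign_off(); print(manip.get_time())
E
```

```text
the job is handed in; nothing more can be done
the job is handed in; nothing more can be done
```

The job is handed in at about 20.5 s on the robot's clock. I gripped the big winder's pawl tab, lifted it along its hinge arc to about 0.4 rad and held it there for about 6 s. The spring ran the crank back onto its post; pictures 1 s apart then showed no movement. I then lowered the pawl to 0, let go, and moved the arm back to its start pose.

**Big winder:** the pawl is back where it began, within about 0.1 px in both fixed cameras. The crank is on its post, and wrist force stayed below about 10 N in every reading.

**Thin winder, one disagreement:** it does not look the same as in my first picture.
- **Crank:** it has turned by about 0.3 rad, less than one tooth. The wrist pictures at 3.4 s and 16.7 s look alike, so this happened before 3.4 s, before I touched the big winder. It looks like start-up settling. I can't rule out that the arm brushed it on its first move, though none of the force readings showed contact.
- **Pawl:** its tab top now measures 0.215 m high, down from 0.222 m, so it sits lower than at the start. The nominal height when down is 0.209 m, and the big winder's tab read 0.212 m when down. I take this pawl as down in its teeth, but I didn't check it more closely than about 0.02 rad.

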